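# Put the measured parts away after a roughness check

### The arm

A 6-joint arm with a two-finger parallel gripper is mounted at the origin on the work surface. World frame = base frame: x ahead of the robot, y to its left, z up, the work surface at z = 0. Lengths are in m, angles in rad, forces in N, time in s.
With the tool pointing down it reaches from about 0.375 to 0.9 m from the base axis. Payload 3.1 kg.
Tool frame: the origin (TCP) lies midway between the tips of the shut fingers; the grasp point (between the pads) lies 19 mm behind it (pinch_z is the distance from the TCP to the grasp point, in m); z points along the fingers, y is the line along which they close (so a half turn about z gives the same grasp; the last joint's range is limited). The gripper opens to 85 mm and grips with 20 to 120 N. Pads are 22 mm wide; open, the fingers measure 114 mm over their backs; the gripper's body (76 mm by 85 mm) begins 54 mm behind the grasp point. The pads swing forward as they close: fully open they stand 13 mm farther back than shut.
Start: joints at [-0.178, 0.527, 1.433, -0, 1.181, -0.178], TCP at [0.625, 0, 0.231] pointing down, gripper open.
Joint ranges: [-3.08, 3.08], [-0.75, 2.2], [0.22, 2.44], [-1.43, 4.57], [0, 2.65], [-2.85, 2.85]. Speed limits (rad/s): [2.79, 2.79, 3.14, 3.14, 3.14, 3.14].

### API

Orientations are given as a unit quaternion [x, y, z, w].
In Python, from station import sense, snapshot, camera_params, sign_off, pinch_z gives the robot as it stands. The module is installed in compiled form; this text tells all that it offers.
- The arm moves only by the shell command python3 -m handwheel 'ROWS' [FORCE]. ROWS is JSON, a list that holds one entry, the list of rows, each a list of 7 numbers: the turn, a rotation vector about the tool's x, y, z in degrees, then the shift along the tool's x, y, z in m, then the opening, from 0 (shut) to 1 (fully open). A call has 1 to 20 rows; each row shifts and turns the commanded pose from where the row before left it, along the tool's axes as they then stand; what a row does not reach is not made up. A row lasts 1/8 s, in which the tool goes at most 62.5 mm and 10.7 degrees, less where a joint would pass 70% of its speed; a pose out of reach is approached as far as the arm can. A call with a gripper value outside its range is refused whole. The fingers move at their own pace and stop on an object; FORCE is the grip in N (left out, the last holds). Time passes only in rows, so rows that do not move let the fingers close. It gives the time, the measured TCP pose, the force, the opening and the grip force at its end, in the units of the state.
- sense(): the state, without advancing time (a new reading comes with each control period).
- snapshot(name): name is "scene" or "side" or "wrist"; returns the picture (400x640x3 uint8, red, green, blue); there is no depth.
- camera_params(name): a dict with "fx", "fy", "cx", "cy" (pixels), "k1" (the pictures are not rectified: a ray, as slopes to the right and down, at radius r is drawn at 1 + k1 r^2 times it, then the intrinsics apply), "world_to_cam" (4x4, takes a point from world to camera coordinates); the wrist camera has in their place "mount" (4x4, takes a point from camera to tool coordinates, whose origin is the TCP and whose axes are the flange's). Camera axes: x right, y down, z forward; pixel columns grow to the right and rows downward; lengths in m; the calibration is good to about 2 mm. A picture is of the moment at which its call begins: read the wrist's pose just before it. camera_params takes no time and is no camera call.
- sign_off(): hands the job in; it is judged then, once.
The state is a dict: "t": time; "q": joint angles; "qd": joint speeds; "tau": joint torques, N m; "tcp_pos": TCP position; "tool_rot": TCP orientation; "force": force on the tool from outside, world axes, zero at the start; "ft_torque": the same for the moment, N m; "finger_gap": opening from 0.0 (shut) to 1.0 (fully open); "gripper_force": force on a finger pad.
Only numpy, scipy, OpenCV 4.12 (cv2) and the standard library are available. Lean on these libraries where they do the work, as an engineer would, in place of code of your own. Each camera call takes 0.05 s, during which the arm holds its last target. There are 200 camera calls.

### The job

The parts on the granite bench have been measured; please put them away. The flat bearing ring goes over the post of the round stand, the two V-blocks go in the long tray, one in each bay with their grooves up, and the two sleeves stand in the square tray nested: the big sleeve goes in first and is let go, then the small one is lowered upright inside it. Leave all parts flat on their tray floor or stand base, and do not disturb the handset or the oil bottle.

Things in the scene. Friction and masses are not known exactly. Their poses are not given: they have to be found in the camera images.
- ring_mid (a point): flat bright steel bearing ring, outer diameter 62 mm, bore 38 mm, 16 mm high, lying flat on the bench; about 0.23 kg. This point is its centre, on its axis, 8 above its underside; z along its axis. Plain sizes are in mm
- sleeve_big_mid (a point): big steel sleeve (plain tube open at both ends) standing upright, outer diameter 66, bore 54, 40 high, about 0.35 kg. This point is its centre, on its axis, 20 above its underside; z along its axis. Plain sizes are in mm
- sleeve_small_mid (a point): small, tall steel sleeve (plain tube open at both ends) standing upright, outer diameter 34, bore 22, 66 high, about 0.27 kg. It fits inside the big sleeve with 10 to spare all round and then stands 26 proud of it. This point is its centre, on its axis, 33 above its underside; z along its axis. Plain sizes are in mm
- vblock_a_mid (a point): one of two identical bright steel V-blocks: 60 long (its x), 40 wide (its y), 38 high, flat parallel sides, a 90-degree V-groove 24 wide and 14 deep along x in its top; about 0.55 kg. This point is its centre, 19 above its underside; z is up out of the groove. Starts on the bench, groove up, at any of five places in the near row, x within 0.7 rad of the world's x. Plain sizes are in mm
- vblock_b_mid (a point): one of two identical bright steel V-blocks: 60 long (its x), 40 wide (its y), 38 high, flat parallel sides, a 90-degree V-groove 24 wide and 14 deep along x in its top; about 0.55 kg. This point is its centre, 19 above its underside; z is up out of the groove. Starts on the bench, groove up, at any of five places in the near row, x within 0.7 rad of the world's x. Plain sizes are in mm
- square_tray: square grey open tray for the sleeves, fixed to the bench, 102 x 102 outside, 94 x 94 inside, walls 14 high over the bench and 4 thick, inner floor 4 above the bench. Origin: centre of its underside, on the bench (z = 0); x and y along its walls. Plain sizes are in mm
- long_tray: long grey open tray for the V-blocks, fixed to the bench, 182 (its x) x 64 (its y) outside, walls 14 high over the bench and 4 thick, inner floor 4 above the bench. A 6 thick, 14 high cross wall in the middle parts it into two bays, each 84 (x) x 56 (y), whose centres lie 45 from the tray's middle along its +x and its -x. Either V-block may go in either bay; it fits with its length along the tray's length. Origin: centre of its underside, on the bench. Plain sizes are in mm
- stand: stand for the bearing ring, fixed to the bench: steel disc of diameter 90, 8 thick, with an upright aluminium post of diameter 18 in its middle, rising 40 above the disc (top 48 above the bench). Origin: centre of the disc's underside, on the bench; z up along the post. Plain sizes are in mm
- handset: bystander: loose white handset with a dark red key panel, 75 x 125 x 30 high, lying beyond the trays and stand. Origin: centre of its underside. Leave alone. Plain sizes are in mm
- oiler: bystander: loose small white oil bottle with black cap, diameter 38, 85 high, standing beyond the trays and stand. Origin: centre of its underside. Leave alone. Plain sizes are in mm
Things that resemble listed ones, but are neither listed nor needed, are in the scene too. What is shaped like the part that bears ring_mid but black or yellow is not meant.

How it is judged:
On the way, in this order (a step that is already met when the one before it is completed fails the run):
1. the big sleeve stands in the square tray, let go, the small sleeve not in it (horizontal distance between sleeve_big_mid and square_tray below 0.024 m and z of sleeve_big_mid in the frame of square_tray between 0.019 and 0.029 m and angle between sleeve_big_mid's own z axis and vertical below 0.12 rad and contact force between the fingers and sleeve_big below 0.3 N and linear speed of sleeve_big below 0.02 m/s and horizontal distance between sleeve_small_mid and sleeve_big_mid above 0.03 m), for 0.2 s.
2. the small sleeve stands inside the big one in the square tray (horizontal distance between sleeve_big_mid and square_tray below 0.024 m and z of sleeve_big_mid in the frame of square_tray between 0.019 and 0.029 m and angle between each of sleeve_big_mid, sleeve_small_mid's own z axis and vertical below 0.12 rad and horizontal distance between sleeve_small_mid and sleeve_big_mid below 0.013 m and z of sleeve_small_mid in the frame of square_tray between 0.032 and 0.042 m), for 0.2 s.
At the end, for the whole second after the job is handed in: Upright (0.12 rad), released, at rest: big sleeve on square tray's floor (24 mm of its centre), small one inside it on the same floor (axes within 13 mm); ring flat on the stand's disc round the post (13 mm); a V-block flat in each bay (16 mm along, 12 across). Heights within 4-5 mm (all of step 2 and horizontal distance between ring_mid and stand below 0.013 m and z of ring_mid in the frame of stand between 0.012 and 0.02 m and angle between ring_mid's own z axis and vertical below 0.12 rad and ((x of vblock_a_mid in the frame of long_tray between 0.029 and 0.061 m and y of vblock_a_mid in the frame of long_tray between -0.012 and 0.012 m and z of vblock_a_mid in the frame of long_tray between 0.018 and 0.028 m and angle between each of vblock_a_mid, vblock_b_mid's own z axis and vertical below 0.12 rad and x of vblock_b_mid in the frame of long_tray between -0.061 and -0.029 m and y of vblock_b_mid in the frame of long_tray between -0.012 and 0.012 m and z of vblock_b_mid in the frame of long_tray between 0.018 and 0.028 m) or (x of vblock_a_mid in the frame of long_tray between -0.061 and -0.029 m and y of vblock_a_mid in the frame of long_tray between -0.012 and 0.012 m and z of vblock_a_mid in the frame of long_tray between 0.018 and 0.028 m and angle between each of vblock_a_mid, vblock_b_mid's own z axis and vertical below 0.12 rad and x of vblock_b_mid in the frame of long_tray between 0.029 and 0.061 m and y of vblock_b_mid in the frame of long_tray between -0.012 and 0.012 m and z of vblock_b_mid in the frame of long_tray between 0.018 and 0.028 m)) and contact force between the fingers and ring below 0.3 N and linear speed of each of ring, sleeve_big, sleeve_small, vblock_a, vblock_b below 0.02 m/s and contact force between the fingers and sleeve_big below 0.3 N and contact force between the fingers and sleeve_small below 0.3 N and contact force between the fingers and vblock_a below 0.3 N and contact force between the fingers and vblock_b below 0.3 N); the robot touches nothing.
It fails at once if the handset is moved by more than 20 mm (distance of handset from where it was at the start of the episode above 0.02 m).
It fails at once if the oil bottle is moved by more than 20 mm or tipped (distance of oiler from where it was at the start of the episode above 0.02 m or angle between oiler's own z axis and vertical above 0.3 rad).
It also fails if it takes over 120 s, if anything falls off the work surface, if the arm or the gripper's body presses on something with over 40 N, if the wrist force passes 120 N, or if a joint passes its speed limit or range.

## Working session

There is one attempt and no reset: what is moved stays moved. The work goes in short steps, Python scripts to look and compute and a shell command to move; the robot and the scene stay as the last step left them, time stands still between calls to the robot, and variables do not carry over. Pictures are saved under pics/ and viewed, at most 14 in all, crops included, and the job is handed in when it is done.

```bash
mkdir -p pics; cat > h.py <<'E'
import numpy as np, cv2
from scipy.spatial.transform import Rotation as R
from station import sense, snapshot, camera_params, sign_off, pinch_z
def cam(name, s=None):
    p=camera_params(name)
    if name=="wrist":
        s=s or sense(); T=np.eye(4); T[:3,:3]=R.from_quat(s["tool_rot"]).as_matrix(); T[:3,3]=s["tcp_pos"]
        C=T@np.array(p["mount"])
    else: C=np.linalg.inv(np.array(p["world_to_cam"]))
    return p,C
def rays(p,C,uv):
    K=np.array([[p["fx"],0,p["cx"]],[0,p["fy"],p["cy"]],[0,0,1.]])
    uv=np.array(uv,float).reshape(-1,1,2)
    n=cv2.undistortPoints(uv,K,np.array([p["k1"],0,0,0.])).reshape(-1,2)
    d=np.c_[n,np.ones(len(n))]@C[:3,:3].T
    return C[:3,3],d
def onplane(p,C,uv,z):
    o,d=rays(p,C,uv); return o+d*((z-o[2])/d[:,2])[:,None]
def shot(name,fn=None):
    pc=cam(name); im=snapshot(name)
    if fn: cv2.imwrite("pics/"+fn,im[:,:,::-1])
    return im,pc[0],pc[1]
def topdown(im,p,C,z,x0,x1,y0,y1,s=1000):
    # rectified view: rows = x descending, cols = y descending (left = +y)
    xs=np.arange(x1,x0,-1/s); ys=np.arange(y1,y0,-1/s)
    Y,X=np.meshgrid(ys,xs); P=np.c_[X.ravel(),Y.ravel(),np.full(X.size,z)]
    W=np.linalg.inv(C); q=P@W[:3,:3].T+W[:3,3]; n=q[:,:2]/q[:,2:]
    r2=(n**2).sum(1); n=n*(1+p["k1"]*r2)[:,None]
    u=(n[:,0]*p["fx"]+p["cx"]).reshape(X.shape).astype(np.float32); v=(n[:,1]*p["fy"]+p["cy"]).reshape(X.shape).astype(np.float32)
    return cv2.remap(im,u,v,cv2.INTER_LINEAR)
E
python3 - <<'E'
from h import *
for n in ["scene","side","wrist"]:
    im,p,C=shot(n,n+"0.png"); print(n,p["fx"],p["k1"],C.round(3).tolist())
print(pinch_z,sense())
E
```

```text
scene 373.6061083405263 -0.05793603213362968 [[0.374, 0.624, -0.686, 1.157], [0.928, -0.254, 0.274, -0.224], [-0.003, -0.739, -0.674, 0.628], [0.0, 0.0, 0.0, 1.0]]
side 381.6792829395531 -0.023221836416894587 [[0.966, -0.132, 0.221, 0.371], [-0.256, -0.572, 0.779, -0.735], [0.024, -0.809, -0.587, 0.594], [0.0, 0.0, 0.0, 1.0]]
wrist 296.4449661761396 -0.019260848541945295 [[1.0, 0.0, -0.002, 0.625], [-0.0, -0.958, -0.285, 0.071], [-0.002, 0.285, -0.958, 0.373], [0.0, 0.0, 0.0, 1.0]]
0.0187 {'t': 0.15, 'q': array([-1.78491163e-01,  5.28273491e-01,  1.43358158e+00, -3.44259303e-05,
        1.18137471e+00, -1.78462525e-01]), 'qd': array([ 0.00161939, -0.00162754, -0.00444961,  0.00075296, -0.00117574,
       -0.00100481]), 'tau': array([ 1.17890530e-03, -4.42742836e+01, -1.78276026e+01, -2.15643640e-04,
        5.61750654e-03, -9.84718270e-06]), 'tcp_pos': array([6.24471915e-01, 1.20657030e-04, 2.30553986e-01]), 'tool_rot': array([ 7.07112039e-01,  7.07101049e-01, -4.79935703e-04, -6.63294187e-04]), 'force': array([ 1.1773213 ,  0.22958705, -0.4246654 ]), 'ft_torque': array([ 0.05372918, -0.05585718, -0.05202834]), 'gripper_force': 0.0, 'finger_gap': 1.0005523468689976}
```

View pics/scene0.png

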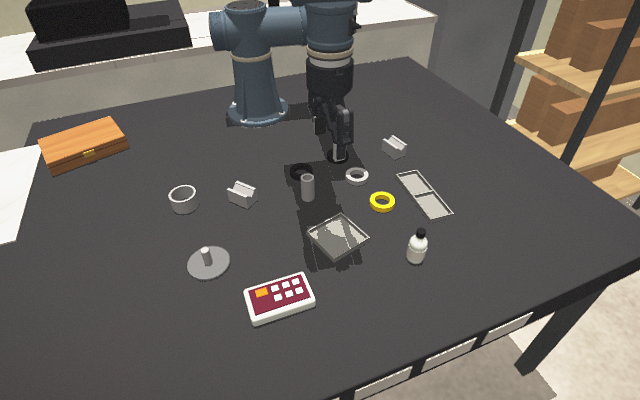

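View pics/side0.png

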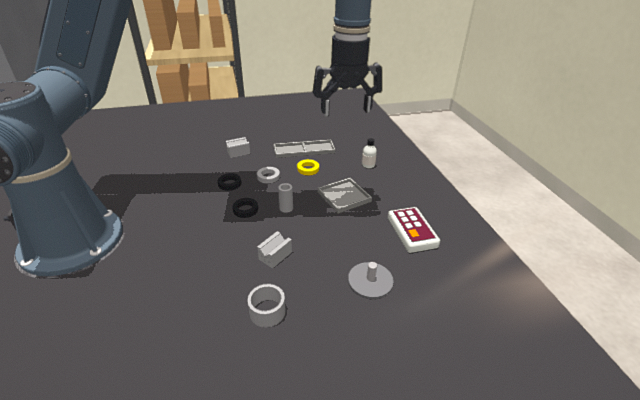

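View pics/wrist0.png

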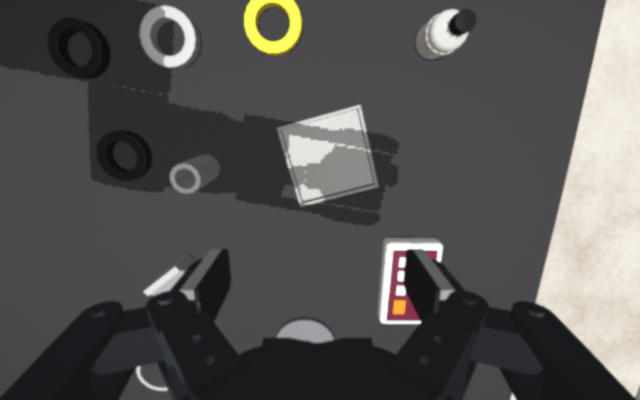

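```bash
python3 - <<'E'
from h import *
P=dict(big=((183,192),(266,297),.04),small=((308,178),(285,187),.066),vA=((241,190),(275,243),.035),vB=((394,144),(237,143),.035),ring=((357,174),(268,172),.016),sq=((338,236),(345,195),.007),lng=((425,194),(305,147),.007),stand=((208,263),(371,280),.008),post=((206,250),(372,265),.048),hs=((279,297),(413,228),.03),yel=((382,200),(308,166),.016))
for k,(a,b,z) in P.items():
    print(k,[onplane(*cam(n),[q],z)[0,:2].round(3).tolist() for n,q in (("scene",a),("side",b))])
E
```

```text
big [[0.392, -0.285], [0.396, -0.289]]
small [[0.487, 0.006], [0.482, 0.0]]
vA [[0.433, -0.15], [0.433, -0.151]]
vB [[0.396, 0.301], [0.389, 0.299]]
ring [[0.461, 0.153], [0.46, 0.15]]
sq [[0.639, 0.02], [0.639, 0.013]]
lng [[0.59, 0.284], [0.593, 0.28]]
stand [[0.608, -0.265], [0.604, -0.271]]
post [[0.608, -0.261], [0.604, -0.268]]
hs [[0.759, -0.153], [0.74, -0.17]]
yel [[0.578, 0.165], [0.574, 0.156]]
```

```bash
python3 -m handwheel '[[[0,0,0,-0.041,-0.033,0,1],[0,0,0,-0.041,-0.033,0,1],[0,0,0,-0.041,-0.033,0,1],[0,0,0,-0.041,-0.033,0,1],[0,0,0,-0.041,-0.033,0,1],[0,0,0,-0.041,-0.033,0,1],[0,0,0,-0.041,-0.033,0,1],[0,0,0,0,0,0,1],[0,0,0,0,0,0,1]]]' 40
python3 - <<'E'
from h import *
im,p,C=shot("wrist","wrist1.png")
print(sense()["tcp_pos"])
w=cv2.imread("pics/wrist0.png")
E
```

```text
t: 1.27
tcp_pos: [0.3939, -0.2866, 0.2311]
tool_rot: [0.707, 0.707, 0.0, -0.0]
force: [-0.8, 0.1, 0.4]
finger_gap: 1.001
gripper_force: 0.0
[ 0.39428373 -0.28611591  0.23117505]
```

View pics/wrist1.png

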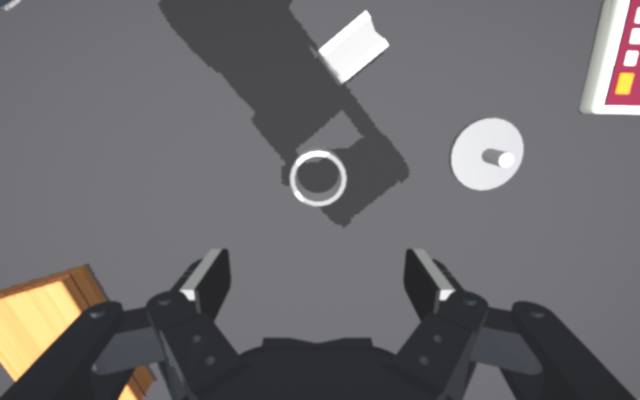

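The picture shows the big sleeve's top ring at (318,178), the stand disc at (487,154) with the post top at (507,160), and V-block A at (353,48). I'll measure these next.

```bash
cat >> h.py <<'E'
def blob(im,uv,thr,r=60):
    g=cv2.cvtColor(im,cv2.COLOR_RGB2GRAY); m=np.zeros_like(g); u,v=uv
    sl=(slice(max(v-r,0),v+r),slice(max(u-r,0),u+r)); m[sl]=(g[sl]>thr)*255
    cs=cv2.findContours(m,cv2.RETR_EXTERNAL,cv2.CHAIN_APPROX_NONE)[0]
    return max(cs,key=cv2.contourArea).reshape(-1,2)
def circ(P):
    A=np.c_[2*P[:,:2],np.ones(len(P))]; s=np.linalg.lstsq(A,(P[:,:2]**2).sum(1),rcond=None)[0]
    return s[:2].round(4),round(float(np.sqrt(s[2]+s[0]**2+s[1]**2)),4)
E
python3 - <<'E'
from h import *
im,p,C=shot("wrist")
c=blob(im,(318,178),120,40); print("big",circ(onplane(p,C,c,.04)))
c=blob(im,(487,154),100,50); print("stand",circ(onplane(p,C,c,.008)))
print("post",onplane(p,C,[(507,160)],.048))
c=blob(im,(353,48),120,45); P=onplane(p,C,c,.038)[:,:2]; print("vA",cv2.minAreaRect((P*1000).astype(np.float32)))
# square tray from first picture; camera pose at start
w=cv2.imread("pics/wrist0.png")
s=dict(tcp_pos=[.6245,.0001,.2306],tool_rot=[.70711,.7071,-.00048,-.00066]); p,C=cam("wrist",s)
print("sq",onplane(p,C,[(277,128),(361,105),(378,186),(300,206)],.014).round(4).tolist())
c=np.array([(c) for c in [(277,128),(361,105),(378,186),(300,206)]]); print(onplane(p,C,c,.014)[:,:2].mean(0))
E
```

```text
big (array([ 0.3945, -0.2903]), 0.0341)
stand (array([ 0.606 , -0.2697]), 0.0719)
post [[ 0.60605816 -0.26728463  0.048     ]]
vA ((431.6386413574219, -153.14942932128906), (64.85272216796875, 44.653900146484375), 37.214359283447266)
sq [[0.5774, 0.0511, 0.014], [0.6756, 0.0771, 0.014], [0.7008, -0.0195, 0.014], [0.603, -0.0458, 0.014]]
[0.63919097 0.01569018]
```

```bash
python3 -m handwheel '[[[0,0,0,-0.004,0,0.05,1],[0,0,0,0,0,0.055,1],[0,0,0,0,0,0.055,1],[0,0,0,0,0,0.04,1],[0,0,0,0,0,0.025,1],[0,0,0,0,0,0,1],[0,0,0,0,0,0,0],[0,0,0,0,0,0,0],[0,0,0,0,0,0,0],[0,0,0,0,0,0,0]]]' 60; python3 - <<'E'
from h import *
shot("side","s2.png")
im=cv2.imread("pics/s2.png")[200:360,180:400]; cv2.imwrite("pics/s2c.png",cv2.resize(im,None,fx=3,fy=3))
E
```

```text
t: 2.62
tcp_pos: [0.3949, -0.2911, 0.0078]
tool_rot: [0.707, 0.707, 0.0, 0.001]
force: [2.5, 3.3, 7.6]
finger_gap: 0.747
gripper_force: 67.6
```

View pics/s2c.png

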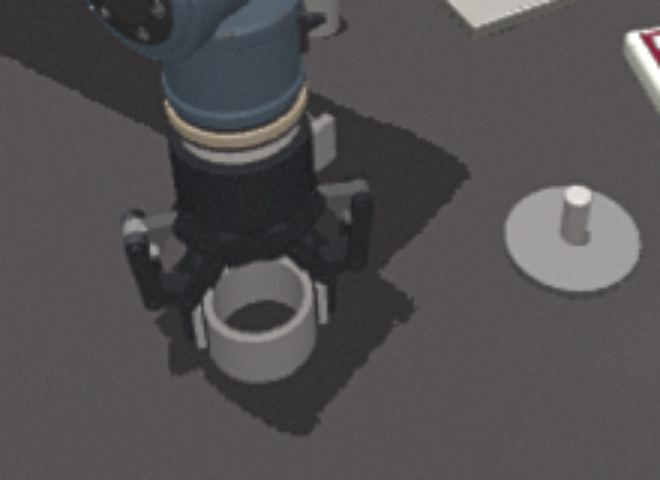

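```bash
python3 -m handwheel '[[[0,0,0,0,0,-0.04,0],[0,0,0,0,0,-0.06,0],[0,0,0,0.0383,0.0305,0,0],[0,0,0,0.0383,0.0305,0,0],[0,0,0,0.0383,0.0305,0,0],[0,0,0,0.0383,0.0305,0,0],[0,0,0,0.0383,0.0305,0,0],[0,0,0,0.0383,0.0305,0,0],[0,0,0,0.0383,0.0305,0,0],[0,0,0,0.0383,0.0305,0,0],[0,0,0,0,0,0,0],[0,0,0,0,0,0,0]]]'
```

```text
t: 4.18
tcp_pos: [0.6367, 0.0155, 0.1058]
tool_rot: [0.707, 0.707, -0.001, -0.001]
force: [-0.4, -0.8, -4.3]
finger_gap: 0.75
gripper_force: 69.4
```

```bash
python3 -m handwheel '[[[0,0,0,0,0.002,0.05,0],[0,0,0,0,0,0.03,0],[0,0,0,0,0,0.012,0],[0,0,0,0,0,0.003,0],[0,0,0,0,0,0,0],[0,0,0,0,0,0,1],[0,0,0,0,0,0,1],[0,0,0,0,0,0,1],[0,0,0,0,0,-0.03,1],[0,0,0,0,0,-0.06,1],[0,0,0,0,0,-0.06,1],[0,0,0,-0.01,-0.05,0,1],[0,0,0,0,-0.05,0,1],[0,0,0,0,-0.052,0,1],[0,0,0,0,0,0,1],[0,0,0,0,0,0,1]]]'
python3 - <<'E'
from h import *
im,p,C=shot("wrist","w3.png"); print(sense()["tcp_pos"])
E
```

```text
t: 6.18
tcp_pos: [0.4894, 0.0051, 0.162]
tool_rot: [0.707, 0.707, 0.001, 0.001]
force: [0.9, -0.6, 0.4]
finger_gap: 0.998
gripper_force: 0.0
[0.49010283 0.00501781 0.16191776]
```

View pics/w3.png

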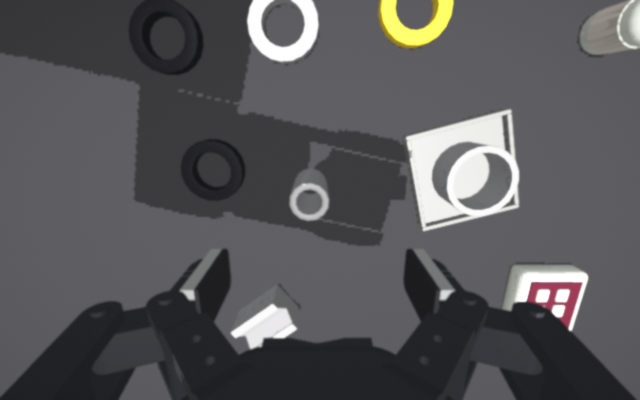

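The big sleeve stands in the tray with its top ring at (482,179), and the tray corners are at (407,137), (512,110), (519,208) and (423,230). The small sleeve's top is at (309,202) and a black ring is nearby at (213,170).

```bash
python3 - <<'E'
from h import *
im,p,C=shot("wrist")
c=blob(im,(482,179),200,40)
print("big(hand)",onplane(p,C,[(482,179)],.044)[0,:2])
g=cv2.cvtColor(im,cv2.COLOR_RGB2GRAY)
t=onplane(p,C,[(407,137),(512,110),(519,208),(423,230)],.014)[:,:2]; print("sq",t.mean(0),t.round(3).tolist())
c=blob(im,(309,202),110,25); print("small",circ(onplane(p,C,c,.066)),onplane(p,C,[(309,202)],.066)[0,:2])
e=onplane(p,C,[(181,170),(244,170),(213,140),(213,199)],.016)[:,:2]; print("black",e.round(3).tolist())
c=blob(im,(283,22),200,45); print("ring",onplane(p,C,[(248,23),(319,23),(283,22)],.016)[:,:2].round(3).tolist())
E
```

```text
big(hand) [0.64037173 0.01655938]
sq [0.63984905 0.01528203] [[0.578, 0.051], [0.676, 0.077], [0.702, -0.021], [0.603, -0.046]]
small (array([0.4832, 0.0025]), 0.0166) [0.48409006 0.00182903]
black [[0.357, 0.02], [0.419, 0.019], [0.391, 0.049], [0.385, -0.01]]
ring [[0.431, 0.149], [0.493, 0.149], [0.462, 0.15]]
```

```bash
python3 -m handwheel '[[[0,0,0,-0.003,-0.006,0,0.6],[0,0,0,0,0,0.03,0.6],[0,0,0,0,0,0.05,0.6],[0,0,0,0,0,0.039,0.6],[0,0,0,0,0,0,0.6],[0,0,0,0,0,0,0],[0,0,0,0,0,0,0],[0,0,0,0,0,0,0],[0,0,0,0,0,0,0]]]' 60
python3 - <<'E'
from h import *
shot("side","s4.png")
im=cv2.imread("pics/s4.png")[100:260,200:420]; cv2.imwrite("pics/s4c.png",cv2.resize(im,None,fx=3,fy=3))
E
```

```text
t: 7.4
tcp_pos: [0.4826, 0.0023, 0.0434]
tool_rot: [0.707, 0.707, 0.001, 0.001]
force: [0.3, -0.2, 5.1]
finger_gap: 0.374
gripper_force: 60.4
```

View pics/s4c.png

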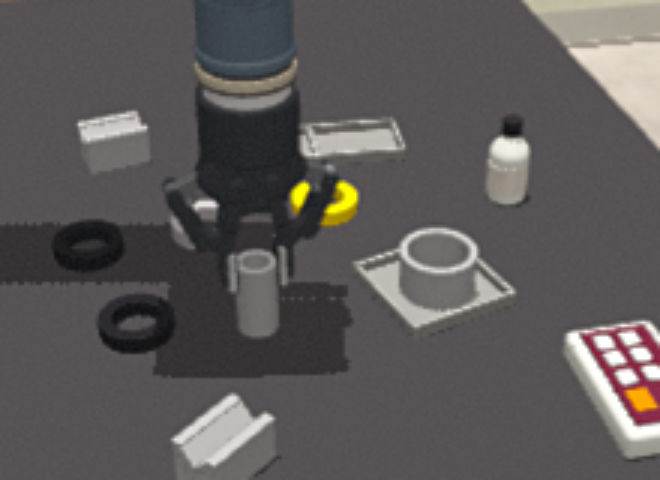

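The small sleeve is gripped near its top and still vertical, and the big sleeve sits in the tray. Next I lift and carry the small one over, then check.

```bash
python3 -m handwheel '[[[0,0,0,0,0,-0.03,0],[0,0,0,0,0,-0.05,0],[0,0,0,0,0,-0.02,0],[0,0,0,0.0034,0.0393,0,0],[0,0,0,0.0034,0.0393,0,0],[0,0,0,0.0034,0.0393,0,0],[0,0,0,0.0035,0.0393,0,0],[0,0,0,0,0,0,0],[0,0,0,0,0,0,0]]]'
python3 - <<'E'
from h import *
p=[];
for n in("scene","side"): shot(n,n+"5.png")
a=cv2.imread("pics/scene5.png")[140:270,270:410]; b=cv2.imread("pics/side5.png")[100:230,270:410]
cv2.imwrite("pics/c5.png",cv2.resize(np.hstack([a,b]),None,fx=2.8,fy=2.8))
E
```

```text
t: 8.57
tcp_pos: [0.6374, 0.0164, 0.1412]
tool_rot: [0.707, 0.707, -0.001, -0.002]
force: [-0.2, -0.8, -4.2]
finger_gap: 0.368
gripper_force: 60.9
```

View pics/c5.png

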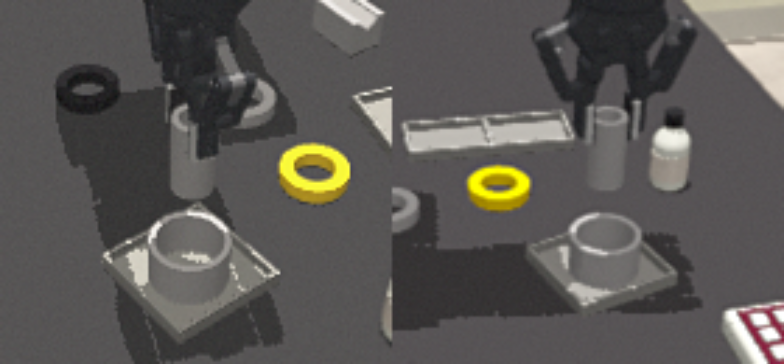

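```bash
python3 -m handwheel '[[[0,0,0,0,0.002,0.03,0],[0,0,0,0,0,0.03,0],[0,0,0,0,0,0.02,0],[0,0,0,0,0,0.01,0],[0,0,0,0,0,0.004,0],[0,0,0,0,0,0,0],[0,0,0,0,0,0,0.6],[0,0,0,0,0,0,0.6],[0,0,0,0,0,0,0.6],[0,0,0,0,0,-0.03,0.6],[0,0,0,0,0,-0.06,0.6],[0,0,0,0,0,-0.03,0.8],[0,0,0,0.0333,-0.0445,0,1],[0,0,0,0.0333,-0.0445,0,1],[0,0,0,0.0333,-0.0445,0,1],[0,0,0,0.0333,-0.0445,0,1],[0,0,0,0,0,0,1],[0,0,0,0,0,0,1]]]'
python3 - <<'E'
from h import *
shot("wrist","w6.png"); print(sense()["tcp_pos"])
E
```

```text
t: 10.92
tcp_pos: [0.4643, 0.1495, 0.169]
tool_rot: [0.707, 0.707, 0.001, 0.001]
force: [-0.0, -1.0, -0.2]
finger_gap: 1.004
gripper_force: 0.0
[0.46486762 0.14911217 0.16885221]
```

View pics/w6.png

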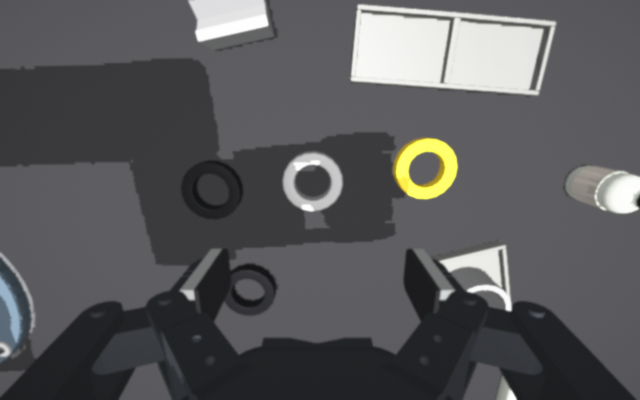

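Ring at (313,182), black ring at (212,188), yellow ring at (426,168), and the long tray's corners are (357,5), (555,21), (539,95) and (351,80). V-block B is at the top at (232,18).

```bash
python3 - <<'E'
from h import *
im,p,C=shot("wrist")
c=blob(im,(313,182),100,36); print("ring",circ(onplane(p,C,c,.016)),onplane(p,C,[(283,182),(342,182),(313,152),(313,212)],.016)[:,:2].round(4).tolist())
e=onplane(p,C,[(243,188),(394,168)],.016)[:,:2]; print("black/yellow edge",e.round(3).tolist())
t=onplane(p,C,[(357,5),(555,21),(539,95),(351,80)],.014)[:,:2]; print("long",t.mean(0),t.round(4).tolist(),np.degrees(np.arctan2(*(t[1]-t[0])[::-1])),np.degrees(np.arctan2(*(t[2]-t[3])[::-1])))
E
```

```text
ring (array([0.4603, 0.1496]), 0.0309) [[0.431, 0.1497], [0.4913, 0.1497], [0.4618, 0.1803], [0.4615, 0.1173]]
black/yellow edge [[0.39, 0.143], [0.544, 0.164]]
long [0.58977621 0.27273878] [[0.5011, 0.3096], [0.6812, 0.2989], [0.6792, 0.235], [0.4976, 0.2474]] -3.422912372946115 -3.8998280061757757
```

```bash
python3 -m handwheel '[[[0,0,0,0,-0.0035,0.04,1],[0,0,0,0,0,0.06,1],[0,0,0,0,0,0.05,1],[0,0,0,0,0,0.022,1],[0,0,0,0,0,0,1],[0,0,0,0,0,0,0],[0,0,0,0,0,0,0],[0,0,0,0,0,0,0],[0,0,0,0,0,0,0],[0,0,0,0,0,-0.03,0],[0,0,0,0,0,-0.06,0],[0,0,0,0,0,-0.05,0],[0,0,0,0,0,0,0]]]' 60
python3 - <<'E'
from h import *
shot("wrist","w7.png");
E
```

```text
t: 12.65
tcp_pos: [0.4625, 0.1498, 0.1404]
tool_rot: [0.707, 0.707, 0.004, 0.003]
force: [-0.5, -0.2, -3.0]
finger_gap: 0.688
gripper_force: 66.3
```

View pics/w7.png

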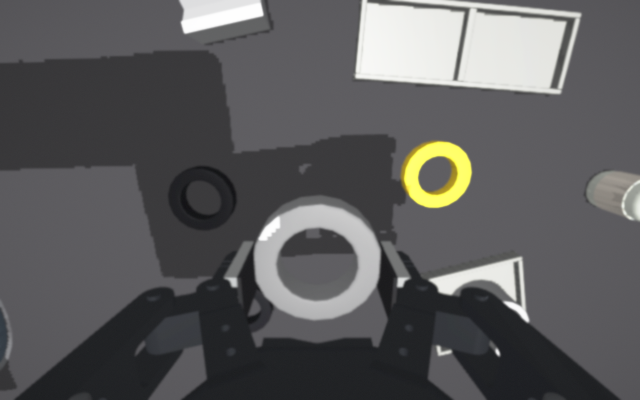

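```bash
python3 -m handwheel '[[[0,0,0,-0.0522,0.018,0,0],[0,0,0,-0.0522,0.018,0,0],[0,0,0,-0.0522,0.018,0,0],[0,0,0,-0.0522,0.018,0,0],[0,0,0,-0.0522,0.018,0,0],[0,0,0,-0.0522,0.018,0,0],[0,0,0,-0.0522,0.018,0,0],[0,0,0,-0.0522,0.0175,0,0],[0,0,0,0,0,0,0],[0,0,0,0,0,0,0]]]'
python3 - <<'E'
from h import *
im,p,C=shot("wrist","w8.png"); print(sense()["tcp_pos"])
print("ring",onplane(p,C,[(318,262)],.156))
E
```

```text
t: 13.95
tcp_pos: [0.6013, -0.2672, 0.1336]
tool_rot: [0.707, 0.707, -0.0, -0.003]
force: [-0.8, 1.1, -1.9]
finger_gap: 0.687
gripper_force: 66.3
[ 0.60145454 -0.26654287  0.13408684]
ring [[ 0.60217456 -0.26202031  0.156     ]]
```

View pics/w8.png

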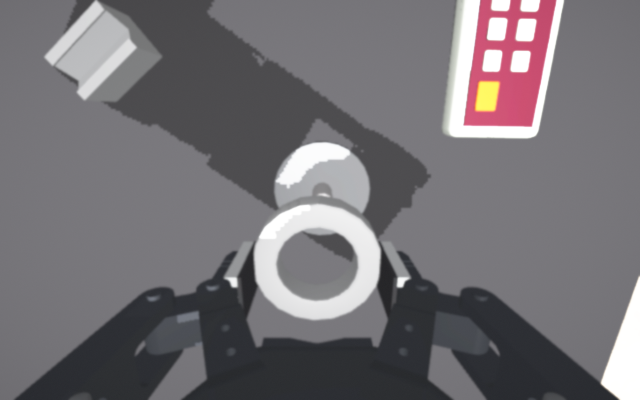

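The ring is held level at (318,262). The stand disc is at (322,188), with the post just visible at (322,190).

```bash
python3 - <<'E'
from h import *
im=cv2.imread("pics/w8.png")[:,:,::-1]; p,C=cam("wrist")
# bore's upper edge: inner contour of ring
g=cv2.cvtColor(im.copy(),cv2.COLOR_RGB2GRAY); m=(g>150).astype(np.uint8)*255; m[:195]=0
cs,h=cv2.findContours(m,cv2.RETR_CCOMP,cv2.CHAIN_APPROX_NONE)
for c,hh in zip(cs,h[0]):
    if cv2.contourArea(c)>2000: print(hh[3]>=0,cv2.fitEllipse(c),circ(onplane(p,C,c.reshape(-1,2),.153)))
e=onplane(p,C,[(275,188),(370,188),(322,141),(322,188)],.008)[:,:2]; print(e.round(4).tolist())
E
```

```text
False ((624.5929565429688, 360.558837890625), (33.97615051269531, 138.7551727294922), 8.212138175964355) (array([ 0.7749, -0.3108]), 0.028)
False ((316.5345153808594, 261.1642761230469), (116.99016571044922, 127.41325378417969), 93.18187713623047) (array([ 0.6016, -0.2648]), 0.03)
True ((316.8110656738281, 264.4853820800781), (69.45999908447266, 81.58544921875), 90.6605224609375) (array([ 0.6017, -0.2652]), 0.0185)
[[0.562, -0.265], [0.6509, -0.2649], [0.6058, -0.2216], [0.606, -0.2649]]
```

```bash
python3 -m handwheel '[[[0,0,0,-0.002,0.0045,0.02,0],[0,0,0,0,0,0.04,0],[0,0,0,0,0,0.04,0],[0,0,0,0,0,0.02,0],[0,0,0,0,0,0.007,0],[0,0,0,0,0,0,0]]]'
```

```text
t: 14.75
tcp_pos: [0.6082, -0.2703, 0.0095]
tool_rot: [0.707, 0.707, 0.0, 0.0]
force: [-0.7, -0.6, -1.8]
finger_gap: 0.689
gripper_force: 66.2
```

```bash
python3 -m handwheel '[[[0,0,0,0,-0.001,0.003,0],[0,0,0,0,0,0.002,0],[0,0,0,0,0,0,0]]]'
```

```text
t: 15.12
tcp_pos: [0.6073, -0.2708, 0.0061]
tool_rot: [0.707, 0.707, 0.0, 0.001]
force: [-2.1, 1.0, 6.1]
finger_gap: 0.691
gripper_force: 66.9
```

```bash
python3 -m handwheel '[[[0,0,0,0,0,0,1],[0,0,0,0,0,0,1],[0,0,0,0,0,0,1],[0,0,0,0,0,-0.03,1],[0,0,0,0,0,-0.05,1],[0,0,0,0,0,-0.06,1],[0,0,0,0.0275,-0.044,0,1],[0,0,0,0.0275,-0.044,0,1],[0,0,0,0.0275,-0.044,0,1],[0,0,0,0.0275,-0.044,0,1],[0,0,0,0,0,0,1],[0,0,0,0,0,0,1]]]'
python3 - <<'E'
from h import *
im,p,C=shot("wrist","w9.png"); print(sense()["tcp_pos"])
E
```

```text
t: 16.62
tcp_pos: [0.4319, -0.1611, 0.1447]
tool_rot: [0.707, 0.707, 0.0, 0.001]
force: [0.7, -0.3, -1.1]
finger_gap: 1.001
gripper_force: 0.0
[ 0.43244873 -0.16151999  0.14471454]
```

View pics/w9.png

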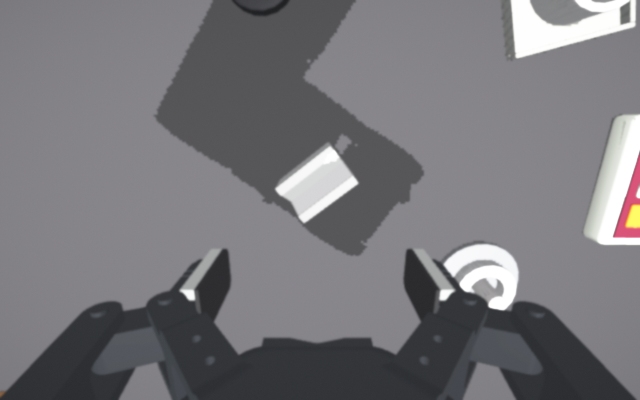

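V-block A's top corners are (276,187), (331,144), (358,182) and (305,222). The groove runs up to the right, and the ring is seen seated round the post at (488,285).

```bash
python3 - <<'E'
from h import *
im,p,C=shot("wrist")
t=onplane(p,C,[(276,187),(331,144),(358,182),(305,222)],.038)[:,:2]; print(t.mean(0),[np.linalg.norm(t[i]-t[i-1]).round(4) for i in range(4)])
a=lambda v:np.degrees(np.arctan2(v[1],v[0])); print(a(t[1]-t[0]),a(t[2]-t[3]),a(t[1]-t[2]),a(t[0]-t[3]))
c=blob(im,(317,183),170,48); P=onplane(p,C,c,.038)[:,:2]; print("rect",cv2.minAreaRect((P*1000).astype(np.float32)))
e=onplane(p,C,[(488,285)],.024)[0]; print("ring on stand",e)
E
```

```text
[ 0.43331349 -0.15235005] [np.float64(0.0408), np.float64(0.0599), np.float64(0.0402), np.float64(0.0591)]
37.99650928272928 38.59376129734655 126.16820649451836 127.31983675388805
rect ((431.931884765625, -152.5395050048828), (61.4067268371582, 41.48655319213867), 38.006988525390625)
ring on stand [ 0.60860913 -0.26203377  0.024     ]
```

```bash
python3 -m handwheel '[[[0,0,0,0.0083,0,0,1],[0,0,10.4,0,0,0,1],[0,0,10.4,0,0,0,1],[0,0,10.4,0,0,0,1],[0,0,10.4,0,0,0,1],[0,0,10.4,0,0,0,1],[0,0,0,0,0,0,0.85]]]'
```

```text
t: 17.6
tcp_pos: [0.4311, -0.1519, 0.1442]
tool_rot: [0.945, 0.327, 0.0, 0.0]
force: [-0.6, 0.7, -0.7]
finger_gap: 0.856
gripper_force: 0.0
```

```bash
python3 -m handwheel '[[[0,0,0,0,0,0.06,0.85],[0,0,0,0,0,0.05,0.85],[0,0,0,0,0,0.019,0.85],[0,0,0,0,0,0,0.85],[0,0,0,0,0,0,0],[0,0,0,0,0,0,0],[0,0,0,0,0,0,0],[0,0,0,0,0,0,0]]]' 80
python3 - <<'E'
from h import *
im=shot("side","s10.png")[0]
c=cv2.imread("pics/s10.png")[180:300,200:440]; cv2.imwrite("pics/s10c.png",cv2.resize(c,None,fx=3,fy=3))
E
```

```text
t: 18.6
tcp_pos: [0.4313, -0.1522, 0.0167]
tool_rot: [0.945, 0.326, 0.001, 0.001]
force: [-0.4, 0.0, 6.1]
finger_gap: 0.449
gripper_force: 81.8
```

View pics/s10c.png

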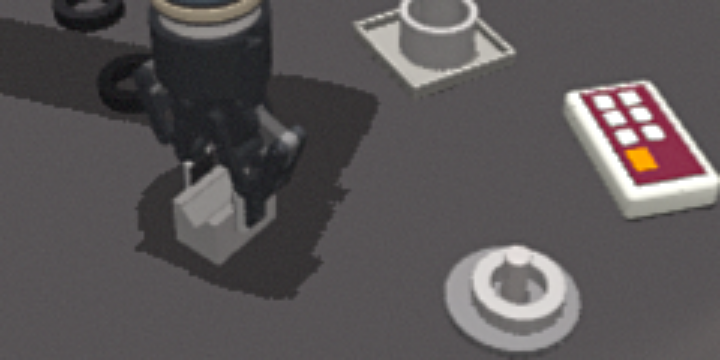

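The ring sits round the post and V-block A is gripped. The small sleeve isn't clearly visible in the big one here, so I'll check that.

```bash
python3 - <<'E'
import cv2,numpy as np
a=cv2.imread("pics/s10.png")[140:220,300:400];b=cv2.imread("pics/w9.png")[0:80,500:600]
cv2.imwrite("pics/c11.png",cv2.resize(np.hstack([a,b]),None,fx=4,fy=4))
E
```

```text
(no output)
```

View pics/c11.png

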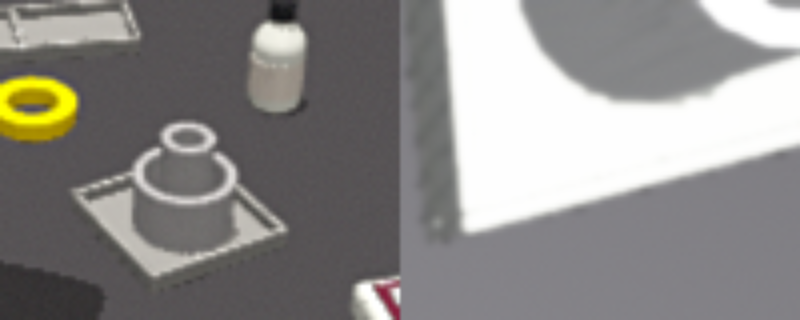

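```bash
python3 - <<'E'
from h import *
def rect(im,p,C,uv,r,thr,z):
    c=blob(im,uv,thr,r); P=onplane(p,C,c,z)[:,:2]; R_=cv2.minAreaRect((P*1000).astype(np.float32)); return np.round(R_[0],1),np.round(R_[1],1),round(R_[2],1)
for s,f,uv in((dict(tcp_pos=[.46487,.1491,.16885],tool_rot=[.7071,.7071,.001,.001]),"w6.png",(450,50)),(dict(tcp_pos=[.4625,.1498,.1404],tool_rot=[.7071,.7071,.004,.003]),"w7.png",(465,45))):
    p,C=cam("wrist",s); im=cv2.imread("pics/"+f)[:,:,::-1].copy()
    im[:,590:]=0
    im[130:]=0
    for thr in(130,170): print(f,rect(im,p,C,uv,125,thr,.014))
for n,uv in(("scene",(425,194)),("side",(305,147))):
    im,p,C=shot(n); print(n,rect(im,p,C,uv,34,110,.012))
E
```

```text
w6.png (array([591. , 273.9]), array([ 65., 183.]), 86.3)
w6.png (array([590.9, 273.8]), array([ 63.8, 181.7]), 86.3)
w7.png (array([589.9, 274.3]), array([ 64.6, 182.9]), 86.3)
w7.png (array([589.9, 274.4]), array([ 63.8, 181.4]), 86.4)
scene (array([586.3, 278.7]), array([ 66.8, 183.7]), 86.4)
side (array([608.2, 274.8]), array([ 71.2, 144.4]), 86.1)
```

```bash
python3 -m handwheel '[[[0,0,0,0,0,-0.03,0],[0,0,0,0,0,-0.05,0],[0,0,0,0,0,-0.04,0],[0,0,10.4,0,0,0,0],[0,0,10.4,0,0,0,0],[0,0,10.4,0,0,0,0],[0,0,10.4,0,0,0,0],[0,0,0,0,0,0,0],[0,0,0,0,0,0,0]]]'
```

```text
t: 19.88
tcp_pos: [0.4304, -0.1518, 0.1354]
tool_rot: [1.0, -0.03, -0.0, -0.0]
force: [0.5, -0.3, -4.0]
finger_gap: 0.447
gripper_force: 82.7
```

```bash
python3 -m handwheel '[[[0,0,0,0.0224,-0.0543,0,0],[0,0,0,0.0224,-0.0543,0,0],[0,0,0,0.0224,-0.0543,0,0],[0,0,0,0.0224,-0.0543,0,0],[0,0,0,0.0224,-0.0543,0,0],[0,0,0,0.0224,-0.0543,0,0],[0,0,0,0.0224,-0.0543,0,0],[0,0,0,0.0224,-0.0543,0,0],[0,0,0,0,0,0,0],[0,0,0,0,0,0,0]]]'
python3 - <<'E'
from h import *
im,p,C=shot("wrist","w12.png"); s=sense(); print(s["tcp_pos"],R.from_quat(s["tool_rot"]).as_matrix()[:,2].round(3))
# expected pixel check of the tray: bright pixels in rectified view at z=.014
t=topdown(im,p,C,.014,.45,.78,.12,.42,500); g=cv2.cvtColor(t,cv2.COLOR_RGB2GRAY)
s=cv2.resize(g,(60,66),interpolation=cv2.INTER_AREA)
for i,r in enumerate(s[::2]): print("%.2f "%(.78-i*.01),"".join(" .:-=+*#%@"[min(9,int(v)//26)] for v in r))
E
```

```text
t: 21.12
tcp_pos: [0.6354, 0.2701, 0.1341]
tool_rot: [1.0, -0.03, -0.002, 0.001]
force: [-0.5, 0.5, -4.6]
finger_gap: 0.451
gripper_force: 83.0
[0.63536079 0.2693645  0.13428038] [-0.003 -0.001 -1.   ]
0.78  ======================================================+#%@@@
0.77  ====================================================+%%@@@%.
0.76  ===================================================*#%@@@@@=
0.75  ==================================================+**%%@@@@@
0.74  ===================================================+*##%%%%*
0.73  ========================================-===================
0.72  ==================================--------==================
0.71  ==========================-----------------=================
0.70  ====================------------------------================
0.69  ====================------------------------================
0.68  ====================----*######****++-------================
0.67  ===================-----*#%%%%%%%%%#*--------===============
0.66  ===================-----##%%%%%%%%##*--------===============
0.65  =====================
[... 612 characters left out ...]
#####%%%:-*+:::-*%@%###%@@%+==
0.55  ==-:::-====-.:::.:%-:#%%%##########%%#.-%#-.::--*%@@@@%*====
0.54  .:::..::::........:::%%%###########%%#.-+:.:::.:---=========
0.53  ....::............::-%%%###########%%*.:........:::-....:-==
0.52  .:::::::::........::*%%%###%%#####%%%#::...............::..:
0.51  ::::::::::........--%@%%%%@@##@%##%%%#::.........:...::.....
0.50  :::::::::...:::..:==%@@@@#*###%%@@@@@%:=........:::::::::...
0.49  :::::::::.........==+***=========+@@@#-:...::...:::::::::::.
0.48  ::::::::..........-==============-----::.........:::::::::::
0.47  :::::-=:....::...........::-=---::...::..........:::::::-:-=
0.46  .:::===:....:..............................::....:::-====-::
```

```bash
python3 -m handwheel '[[[0,0,0,0,-0.001,0.03,0],[0,0,0,0,0,0.05,0],[0,0,0,0,0,0.022,0],[0,0,0,0,0,0.008,0],[0,0,0,0,0,0.004,0],[0,0,0,0,0,0,0]]]'
```

```text
t: 21.92
tcp_pos: [0.6379, 0.2715, 0.0227]
tool_rot: [1.0, -0.031, 0.001, -0.0]
force: [0.3, 0.0, -4.9]
finger_gap: 0.443
gripper_force: 82.9
```

```bash
python3 -m handwheel '[[[0,0,0,-0.002,0,0.0025,0],[0,0,0,0,0,0,0],[0,0,0,0,0,0,0.8],[0,0,0,0,0,0,0.8],[0,0,0,0,0,0,0.8],[0,0,0,0,0,-0.03,0.8],[0,0,0,0,0,-0.05,0.9],[0,0,0,0,0,-0.05,1],[0,0,0,-0.061,-0.0028,0,1],[0,0,0,-0.061,-0.0028,0,1],[0,0,0,-0.061,-0.0028,0,1],[0,0,0,-0.061,-0.0028,0,1],[0,0,-8.2,0,0,0,1],[0,0,-8.2,0,0,0,1],[0,0,0,0,0,0,1],[0,0,0,0,0,0,1]]]'
python3 - <<'E'
from h import *
im,p,C=shot("wrist","w13.png"); s=sense(); print(s["tcp_pos"],s["tool_rot"])
t=topdown(im,p,C,.038,.32,.46,.2,.4,1000); g=cv2.cvtColor(t,cv2.COLOR_RGB2GRAY)
s=cv2.resize(g,(80,28),interpolation=cv2.INTER_AREA)
for i,r in enumerate(s): print("%.3f "%(.46-i*.005),"".join(" .:-=+*#%@"[min(9,int(v)//26)] for v in r))
E
```

```text
t: 23.92
tcp_pos: [0.3922, 0.2979, 0.1488]
tool_rot: [0.994, 0.11, -0.0, -0.0]
force: [0.1, 0.1, -0.1]
finger_gap: 0.999
gripper_force: 0.0
[0.39220098 0.2978974  0.14878113] [ 9.93868916e-01  1.10564813e-01 -1.59894039e-05 -8.42138417e-07]
0.460  ++++++++++++++++++++++++++++===---------------------------------=+++++++++++++++
0.455  +++++++++++++++++++++==------------------------------------------=++++++++++++++
0.450  +++++++++++++++++++++=--------------------------------------------=+++++++++++++
0.445  +++++++++++++++++++++=--------------------------------------------=+++++++++++++
0.440  +++++++++++++++++++++=---------------------------------------------=++++++++++++
0.435  ++++++++++++++++++++++=---------------------------------------------=+++++++++++
0.430  ++++++++++++++++++++++=---------------======-------------------------=++++++++++
0.425  ++++++++++++++++++++===-------===++******##%%=------------------------=+++++++++
0.420  +++++++++++++++++=-----------+###%%%%%%%%%@@@*---------------=+=-------=++++++++
0.415  ++++++++++++++++=------------#@@@%%%%%%%%%@@@%=--------===++
[... 904 characters left out ...]
60  +++++++++++++++++++++++++++++++++#%#*+=----------------------------------------:
0.355  +++++++++++++++++++++++++++++++++++++++=---------------------------------------:
0.350  ++++++++++++++++++++++++++++++++++++++++=---------------------------------------
0.345  +++++++++++++++++++++++++++++++++++++++++=--------------------------------------
0.340  ++++++++++++++++++++++++++++++++++++++++++=-------------------------------------
0.335  +++++++++++++++++++++++++++++++++++++++++++=------------------------------------
0.330  ++++++++++++++++++++++++++++++++++++++++++++=-----------------------------------
0.325  +++++++++++=-=++++++++++++++++++++++++++++++++====------------------------------
```

```bash
python3 - <<'E'
from h import *
im,p,C=shot("wrist")
t=topdown(im,p,C,.038,.34,.45,.24,.36,2000); g=cv2.cvtColor(t,cv2.COLOR_RGB2GRAY)
for thr in(170,190,205):
    m=(g>thr).astype(np.uint8); c=max(cv2.findContours(m,0,cv2.CHAIN_APPROX_NONE)[0],key=cv2.contourArea).reshape(-1,2)
    P=np.c_[450-c[:,1]/2,360-c[:,0]/2].astype(np.float32); print(cv2.minAreaRect(P))
E
```

```text
((391.44940185546875, 302.6853332519531), (63.578678131103516, 42.74845886230469), 12.136823654174805)
((391.4315185546875, 302.5935974121094), (62.463653564453125, 42.24686050415039), 12.23611068725586)
((391.3033752441406, 302.59783935546875), (61.7346076965332, 41.835792541503906), 12.319445610046387)
```

```bash
python3 -m handwheel '[[[0,0,0,0,-0.004,0.03,0.85],[0,0,0,0,0,0.05,0.85],[0,0,0,0,0,0.04,0.85],[0,0,0,0,0,0.0145,0.85],[0,0,0,0,0,0,0.85],[0,0,0,0,0,0,0],[0,0,0,0,0,0,0],[0,0,0,0,0,0,0],[0,0,0,0,0,0,0]]]' 80
```

```text
t: 25.15
tcp_pos: [0.3922, 0.3027, 0.0163]
tool_rot: [0.994, 0.111, 0.002, -0.001]
force: [-1.2, 0.9, 5.7]
finger_gap: 0.448
gripper_force: 81.7
```

```bash
python3 -m handwheel '[[[0,0,0,0,0,-0.03,0],[0,0,0,0,0,-0.05,0],[0,0,0,0,0,-0.02,0],[0,0,8.15,0,0,0,0],[0,0,8.15,0,0,0,0],[0,0,0,0.0385,0.004,0,0],[0,0,0,0.0385,0.004,0,0],[0,0,0,0.0385,0.004,0,0],[0,0,0,0.0385,0.004,0,0],[0,0,0,0,0,0,0],[0,0,0,0,0,0,0]]]'
```

```text
t: 26.52
tcp_pos: [0.5421, 0.276, 0.1139]
tool_rot: [1.0, -0.031, -0.002, 0.0]
force: [-1.1, -0.1, -5.3]
finger_gap: 0.451
gripper_force: 82.6
```

Target TCP z is about 0.020, so I drop 0.093 and shift +0.002 in x.

```bash
python3 -m handwheel '[[[0,0,0,0.001,-0.001,0.03,0],[0,0,0,0,0,0.04,0],[0,0,0,0,0,0.015,0],[0,0,0,0,0,0.006,0],[0,0,0,0,0,0.002,0],[0,0,0,0,0,0,0]]]'
```

```text
t: 27.28
tcp_pos: [0.5457, 0.2777, 0.0224]
tool_rot: [1.0, -0.03, 0.001, -0.0]
force: [0.3, 0.1, -5.6]
finger_gap: 0.456
gripper_force: 82.4
```

```bash
python3 -m handwheel '[[[0,0,0,0,0,0.0025,0],[0,0,0,0,0,0,0],[0,0,0,0,0,0,0.8],[0,0,0,0,0,0,0.8],[0,0,0,0,0,0,0.8],[0,0,0,0,0,-0.03,0.8],[0,0,0,0,0,-0.05,0.9],[0,0,0,0,0,-0.06,1],[0,0,0,0,0.03,-0.02,1],[0,0,0,0,0.03,-0.02,1],[0,0,0,0,0,0,1],[0,0,0,0,0,0,1]]]'
python3 - <<'E'
from h import *
im,p,C=shot("wrist","w14.png"); print(sense()["tcp_pos"])
t=topdown(im,p,C,.042,.48,.72,.18,.34,1000); g=cv2.cvtColor(t,cv2.COLOR_RGB2GRAY)
s=cv2.resize(g,(64,48),interpolation=cv2.INTER_AREA)
for i,r in enumerate(s): print("%.3f "%(.72-i*.005),"".join(" .:-=+*#%@"[min(9,int(v)//26)] for v in r))
E
```

```text
t: 28.78
tcp_pos: [0.541, 0.2179, 0.1984]
tool_rot: [1.0, -0.031, -0.0, -0.0]
force: [0.3, 0.2, -0.6]
finger_gap: 1.002
gripper_force: 0.0
[0.54083207 0.21804836 0.19798992]
0.720  .                                                               
0.715  -------------:::::::::.......                                   
0.710  -------------------------------------------:::::::::........    
0.705  ----------------------------------------------------------------
0.700  ----------------------------------------------------------------
0.695  ----------------------------------------------------------------
0.690  ----------------------------------------------------------------
0.685  ----------------------------------------------------------------
0.680  -------------------======---------------------------------------
0.675  ------------------=#%####%%##########****+=---------------------
0.670  ------------------=%%%@@%%%%%%%%%%%%%%%%%@*---------------------
0.665  ------------------+%@@@@@@@@@@@@@@@@@#%@@@+---------------------
0.660  ------------------+%@@@@@@@@@@%%@@@@%=#@@@+------------
[... 1829 characters left out ...]
--=#@@@@@@@@@@@@@@@@@#*@@%+::::::-------------------
0.525  --------------=#@@@@@@@@@@@@@@@@@#%@@%*:::::::---------------:::
0.520  --------------=#@@@@%%@@@@@%%@@@@%@@@@*-::::::-----:::::::::::::
0.515  --------------=%%#########***#%%#####%*-::::::::::::::::::::::::
0.510  ---------------==++++++++******#######+--:::::::::::::::::::::::
0.505  -----------------------------------------:::::::::::::::::::::::
0.500  -----------------------------------------:::::::::::::::::::::::
0.495  ------------------------------------------::::::::::::::::::::::
0.490  ------------------------------------------::::::::::::::::::::::
0.485  -------------------------------------------:::::::::::::::::::::
```

```bash
python3 -c "
from station import sign_off
print(sign_off())"
```

```text
the job is handed in; nothing more can be done
None
```

I handed the job in with all five parts put away; the judge's result wasn't shown to me. The nested sleeves and the ring on its post were confirmed in pictures, and both V-blocks in their bays from a numeric wrist-camera check; the arm never went near the handset or oil bottle.

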